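# Balance the lever bar on the stand

## Robot

A 6-joint arm with a two-finger parallel gripper is mounted at the origin on a cart in front of the work surface, level with it; the furniture and walls round the work are solid. World frame = base frame: x ahead of the robot, y to its left, z up, the work surface at z = 0. Lengths are in m, angles in rad, forces in N, time in s.
With the tool pointing down it reaches from about 0.35 to 0.975 m from the base axis. Payload 4.9 kg.
Tool frame: the origin (TCP) lies between the finger pads; the fingertips stand 25 mm ahead of it and the grasp point (between the pads) lies 6 mm ahead of it; z points along the fingers, y is the line along which they close (so a half turn about z gives the same grasp; the last joint's range is limited). The gripper opens to 85 mm and grips with 20 to 120 N. Pads are 22 mm wide; open, the fingers measure 114 mm over their backs; the gripper's body (76 mm by 85 mm) begins 54 mm behind the grasp point. The pads swing forward as they close: fully open they stand 13 mm farther back than shut.
Start: joints at [1.174, 0.053, 1.613, -0, 1.476, -0.119], TCP at [0.171, 0.601, 0.256] pointing down, gripper open.
Joint ranges: [-3.01, 3.01], [-1.01, 2.22], [0.06, 2.58], [-1.02, 4.17], [0.09, 2.62], [-3.14, 3.14]. Speed limits (rad/s): [2.57, 2.57, 3.14, 3.14, 3.14, 3.14].

## Interface

Orientations are given as a unit quaternion [w, x, y, z].
In Python, from plant import manip gives the robot as it stands.
- The arm moves only by the shell command python3 -m inch 'ROWS'. ROWS is JSON, a list of rows, each a list of 3 entries, a list of its own where there are three numbers: the shift along the tool's x, y, z in m, then the turn, a rotation vector about the tool's x, y, z in rad, then the opening, from 0 (shut) to 1 (fully open). A call has 1 to 8 rows; each row shifts and turns the commanded pose from where the row before left it, along the tool's axes as they then stand; what a row does not reach is not made up. A row lasts 1/10 s, in which the tool goes at most 50 mm and 8.59 degrees, less where a joint would pass 70% of its speed; a pose out of reach is approached as far as the arm can. A call with a gripper value outside its range is refused whole. The fingers move at their own pace and stop on an object; the grip force is fixed at half the most. Time passes only in rows, so rows that do not move let the fingers close. It gives the time, the measured TCP pose, the force, the opening and the grip force at its end, in the units of the state.
- manip.state(): the state, without advancing time (a new reading comes with each control period).
- manip.grab_frame(name): name is "scene" or "top" or "wrist"; returns (picture, depth): 400x640x3 uint8, red, green, blue; 400x640 float32, m along the optical axis (not along the pixel's ray), 0 where there is no reading.
- manip.camera_params(name): a dict with "camera_matrix" (3x3 intrinsics, pixels), "rvec" (rotation vector, rad) and "tvec" (3), from world to camera coordinates, as OpenCV has them. Camera axes: x right, y down, z forward; pixel columns grow to the right and rows downward; lengths in m; the calibration is good to about 2 mm. A picture is of the moment at which its call begins: read the wrist's pose just before it. camera_params takes no time and is no camera call; for the wrist camera it gives the pose at the moment of the call.
- manip.job_done(): hands the job in; it is judged then, once.
Trained networks look in the newest picture that a camera, given by its name, has taken for a name from the list of things; names that differ only in an ending like _2 or _b are one class to them, and where a whole thing is asked for, a point or a joint stands for the part that bears it (a point fixed in the world has none). Each returns a list of dicts, best first, with "score" (0 to 1); they miss things now and then, are a little off and sometimes report something else, mostly with a low value. They report only what shows in the picture. A call takes as long as a camera call. They do not tell look-alikes from the thing itself.
- manip.look_for(camera, label): "point" ([x, y, z] in m, in world coordinates, good to about 4 mm: the middle of the surface that is visible of it).
The state is a dict: "time": time; "joint_pos": joint angles; "joint_vel": joint speeds; "joint_efforts": joint torques, N m; "tool_pos": TCP position; "tool_rot": TCP orientation; "contact_force": force on the tool from outside, world axes, zero at the start; "ft_torque": the same for the moment, N m; "gripper_width": opening from 0.0 (shut) to 1.0 (fully open); "grasp_force": force on a finger pad.
Only numpy, scipy, OpenCV 4.12 (cv2) and the standard library are available. Lean on these libraries where they do the work, as an engineer would, in place of code of your own. Each camera call takes 0.05 s, during which the arm holds its last target. There are 200 camera calls.

## Task

A steel plug is stuck somewhere inside the plain tube lever, so it does not balance at its middle. Find where it balances by lifting it a little at trial points, then lift it clear of the worktop, level, and leave it balanced level on top of the slim balancing stand, resting on nothing else. Do not press it hard or drop it on the stand, never let it tip steeply (more than about 20 degrees), and leave the parts dish, the bearing and the hex key where they are.

Things in the scene. Friction and masses are not known exactly. Their poses are not given: they have to be found in the camera images.
- bar_mid (a point): geometric middle of the lever bar, half-way up: a plain straight rectangular steel tube with black plastic end plugs, 320 mm long, 25 mm wide, 30 mm high, closed, lying flat on the worktop on a 25 mm wide face. x runs along its length, y across, z up. It weighs 0.55 to 0.8 kg in all. A hidden plug, jammed inside so that it does not shift, puts its balance point 18 to 92 mm from this middle along x, on a side not told; nothing outside shows it. Grasp it across its 25 mm width.
- bar_end_a (a point): centre of the bar's end face at +x, 160 mm from its middle
- bar_end_b (a point): centre of the bar's end face at -x, 160 mm from its middle
- stand_pad (a point): centre of the top face of the balancing stand: a flat steel pad 15 x 15 mm, 90 mm above the worktop, on a slim 12 mm pillar with a round collar (32 mm across, up to 30 mm high) on a dark flat base 70 x 90 x 12 mm that is fixed to the worktop; z up. The bar stays level on it only if the balance point lies over the pad (within 7 mm of its centre), lengthwise in any direction. The pad must not be loaded with more than 25 N (the bar's weight is 6 to 7 N), so feel for it slowly.
- lever_bar: the lever bar; origin at the centre of its underside, axes as for bar_mid
- balance_stand: the balancing stand; origin at the centre of the underside of its base
- parts_dish: bystander: round shallow steel parts dish, 106 mm across, 24 mm high, loose; origin at the centre of its underside
- bearing: bystander: ball bearing lying flat, 47 mm across, 14 mm high, loose; origin at the centre of its underside
- allen_key: bystander: black L-shaped hexagon key lying flat, 38 x 114 x 8 mm, loose; origin at the centre of its underside
Things that resemble listed ones, but are neither listed nor needed, are in the scene too. What is meant by the balance_stand is not brown or orange, and is the smaller of those in its own colour.

How it is judged:
On the way:
1. the bar is lifted clear of the worktop and level (both ends at least 35 mm up, within 6 degrees) (height (world z) of each of bar_end_a, bar_end_b above 0.05 m and angle between lever_bar's own z axis and vertical below 0.105 rad), for 0.3 s.
At the end, for the whole second after the job is handed in: the bar rests by itself on the pad of the balancing stand with its whole weight, level within 0.06 rad, its underside on the pad (its middle 10 to 20 mm above the pad's top face, less than 100 mm to the side), at rest (z of bar_mid in the frame of stand_pad between 0.01 and 0.02 m and angle between lever_bar's own z axis and vertical below 0.06 rad and contact force between lever_bar and balance_stand above 4 N and horizontal distance between bar_mid and stand_pad below 0.1 m and linear speed of lever_bar below 0.02 m/s and angular speed of lever_bar below 0.1 rad/s); the robot touches nothing.
It fails at once if the bar tips by more than 0.35 rad (angle between lever_bar's own z axis and vertical above 0.35 rad).
It fails at once if the bar is pressed or dropped on the stand with more than 25 N (contact force between lever_bar and balance_stand above 25 N).
It fails at once if the parts dish is moved by more than 20 mm (distance of parts_dish from where it was at the start of the episode above 0.02 m).
It fails at once if the bearing is moved by more than 20 mm (distance of bearing from where it was at the start of the episode above 0.02 m).
It fails at once if the hex key is moved by more than 20 mm (distance of allen_key from where it was at the start of the episode above 0.02 m).
It also fails if it takes over 72 s, if anything falls off the work surface, if the arm or the gripper's body presses on something with over 40 N, if the wrist force passes 120 N, or if a joint passes its speed limit or range.

## Working session

There is one attempt and no reset: what is moved stays moved. The work goes in short steps, Python scripts to look and compute and a shell command to move; the robot and the scene stay as the last step left them, time stands still between calls to the robot, and variables do not carry over. Pictures are saved under pics/ and viewed, at most 10 in all, crops included, and the job is handed in when it is done.

```bash
mkdir -p pics; ls; cat > h.py <<'E'
from plant import manip
import numpy as np, cv2
from scipy.spatial.transform import Rotation as R
def grab(n):
    p=manip.camera_params(n); im,d=manip.grab_frame(n)
    K=np.array(p["camera_matrix"]);M=cv2.Rodrigues(np.array(p["rvec"],float))[0];t=np.array(p["tvec"]).ravel()
    v,u=np.mgrid[:d.shape[0],:d.shape[1]]
    c=np.stack([(u-K[0,2])/K[0,0]*d,(v-K[1,2])/K[1,1]*d,d],-1)
    w=(c-t)@M
    w[d==0]=np.nan
    return im,d,w,(K,M,t)
def save(n,im): cv2.imwrite("pics/"+n,im[:,:,::-1])
def proj(P,c):
    K,M,t=c; q=K@(M@np.array(P)+t); return np.round(q[:2]/q[2]).astype(int)
E
python3 - <<'E'
from h import *
for n in ("top","scene"):
    im,d,w,c=grab(n); save(n+"1.png",im); np.save(n+"1.npy",w)
    for l in ("lever_bar","balance_stand","parts_dish","bearing","allen_key"):
        for r in manip.look_for(n,l)[:4]: print(n,l,np.round(r["point"],3),round(r["score"],2),proj(r["point"],c))
E
```

```text
pics
top lever_bar [0.467 0.19  0.029] 0.85 [274 237]
top balance_stand [0.466 0.46  0.014] 0.93 [188 239]
top balance_stand [ 0.47  -0.349  0.019] 0.84 [448 235]
top balance_stand [0.648 0.383 0.006] 0.65 [214 180]
top balance_stand [0.687 0.116 0.011] 0.59 [298 167]
top parts_dish [ 0.582 -0.157  0.004] 0.82 [385 200]
top parts_dish [0.645 0.386 0.008] 0.47 [213 181]
top bearing [0.754 0.215 0.011] 0.58 [267 147]
top allen_key [0.65  0.383 0.007] 0.62 [214 180]
top allen_key [0.754 0.216 0.012] 0.62 [266 146]
scene lever_bar [0.468 0.186 0.03 ] 0.64 [265 219]
scene balance_stand [ 0.458 -0.363  0.016] 0.98 [414 304]
scene balance_stand [0.688 0.108 0.015] 0.83 [320 188]
scene balance_stand [0.752 0.342 0.015] 0.78 [278 153]
scene balance_stand [0.454 0.459 0.015] 0.66 [203 192]
scene parts_dish [ 0.588 -0.149  0.006] 0.86 [370 241]
scene bearing [0.751 0.216 0.012] 0.48 [305 166]
scene allen_key [0.648 0.38  0.005] 0.41 [254 168]
```

```bash
python3 -c "
from h import *
s=manip.state();print({k:np.round(v,3) for k,v in s.items()}); print(R.from_quat(np.roll(s['tool_rot'],-1)).as_matrix().round(3))"
```

```text
{'time': np.float64(0.6), 'joint_pos': array([ 1.174,  0.053,  1.613, -0.   ,  1.476, -0.119]), 'joint_vel': array([ 0.002,  0.   , -0.   , -0.001, -0.   , -0.002]), 'joint_efforts': array([-1.0000e-03, -3.9341e+01, -3.7023e+01, -0.0000e+00,  1.0000e-03,
       -0.0000e+00]), 'tool_pos': array([0.171, 0.601, 0.256]), 'tool_rot': array([0.   , 0.138, 0.99 , 0.   ]), 'contact_force': array([ 0.471, -0.535,  0.207]), 'ft_torque': array([-0.011,  0.005,  0.022]), 'grasp_force': np.float64(0.0), 'gripper_width': np.float64(0.997)}
[[-0.962  0.274  0.   ]
 [ 0.274  0.962  0.   ]
 [-0.     0.    -1.   ]]
```

View pics/top1.png

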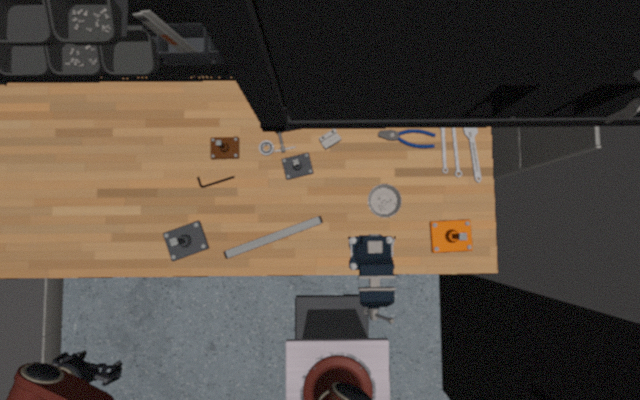

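View pics/scene1.png

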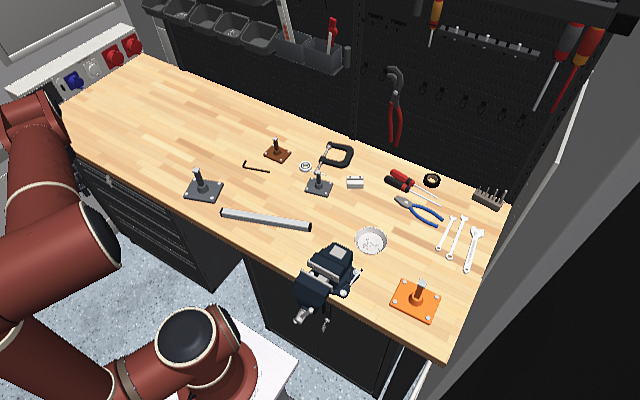

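The stand candidates in the top picture are dark grey small (298,166), dark grey large (186,240), brown (224,148) and orange (451,236). By the description it is the small grey one at (298,166). The bar runs from (226,254) to (322,219), the dish is at (384,200), the bearing at (266,148) and the key at (215,181). A clamp stands behind the chosen stand at (282,140).

```bash
python3 - <<'E'
from h import *
for n in ("top","scene"):
    w=np.load(n+"1.npy"); im=cv2.imread(f"pics/{n}1.png")
    # bar
    m=(np.abs(w[...,0]-.467)<.15)&(np.abs(w[...,1]-.19)<.2)&(w[...,2]>.02)&(w[...,2]<.04)
    k,l,st,_=cv2.connectedComponentsWithStats(m.astype(np.uint8)); i=1+np.argmax(st[1:,4]); P=w[l==i]
    r=cv2.minAreaRect(P[:,:2].astype(np.float32)*1000); print(n,"bar",r,np.median(P[:,2]),len(P)); print(cv2.boxPoints(r).round(0).tolist())
    for nm,c,h in (("small",(.688,.112),.08),("big",(.46,.46),.06),("brown",(.754,.342),.06)):
        near=np.hypot(w[...,0]-c[0],w[...,1]-c[1])<.08
        b=near&(w[...,2]>.006)&(w[...,2]<.02); t=near&(w[...,2]>h)&(w[...,2]<.15)
        print(nm,"base",[np.round(x,3) for x in cv2.minAreaRect(w[b][:,:2].astype(np.float32))],b.sum(),"top",w[t].mean(0).round(3) if t.any() else 0,t.sum(),np.round(np.ptp(w[t],axis=0),3) if t.any() else 0)
a=cv2.imread("pics/top1.png")[110:210,225:345]; b=cv2.imread("pics/scene1.png")[130:230,250:370]
cv2.imwrite("pics/crop1.png",cv2.resize(np.vstack([a,b]),None,fx=3,fy=3,interpolation=cv2.INTER_CUBIC))
E
```

```text
top bar ((469.7861328125, 193.614013671875), (25.077421188354492, 319.2795715332031), 19.793363571166992) 0.028178986767221356 839
[[404.0, 340.0], [512.0, 39.0], [536.0, 48.0], [428.0, 348.0]]
small base [array([0.71 , 0.111]), array([0.101, 0.114]), np.float64(13.629)] 550 top [0.692 0.119 0.088] 27 [0.015 0.015 0.012]
big base [array([0.457, 0.466]), array([0.104, 0.122]), np.float64(18.562)] 945 top [0.461 0.465 0.107] 87 [0.023 0.022 0.065]
brown base [array([0.756, 0.346]), array([0.105, 0.117]), np.float64(41.483)] 492 top [0.753 0.349 0.083] 42 [0.015 0.016 0.033]
scene bar ((471.9272766113281, 193.00888061523438), (30.95142364501953, 320.5013427734375), 19.785518646240234) 0.030745960102387976 700
[[403.0, 339.0], [512.0, 37.0], [541.0, 47.0], [432.0, 349.0]]
small base [array([0.691, 0.114]), array([0.15 , 0.141]), np.float64(50.864)] 377 top [0.693 0.117 0.09 ] 21 [0.015 0.016 0.014]
big base [array([0.459, 0.462]), array([0.14 , 0.142]), np.float64(38.07)] 509 top [0.462 0.465 0.099] 107 [0.025 0.025 0.065]
brown base [array([0.749, 0.341]), array([0.141, 0.14 ]), np.float64(22.757)] 293 top [0.755 0.349 0.081] 37 [0.019 0.018 0.034]
```

View pics/crop1.png

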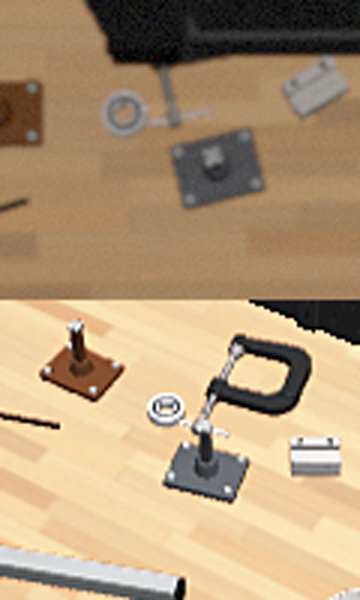

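The crop shows the dark grey stand with its small square pad at crop (212,155), next to the clamp and the bearing, so the choice holds. Next I move above the bar's middle.

```bash
for i in 1 ; do python3 -m inch '[[[-0.025,-0.0194,0],[0,0,0],1],[[-0.025,-0.0194,0],[0,0,0],1],[[-0.025,-0.0194,0],[0,0,0],1],[[-0.025,-0.0194,0],[0,0,0],1],[[-0.025,-0.0194,0],[0,0,0],1],[[-0.025,-0.0194,0],[0,0,0],1],[[-0.025,-0.0194,0],[0,0,0],1],[[-0.025,-0.0194,0],[0,0,0],1]]'; done
python3 -m inch '[[[-0.025,-0.0194,0],[0,0,0],1],[[-0.025,-0.0194,0],[0,0,0],1],[[-0.025,-0.0194,0],[0,0,0],1],[[-0.025,-0.0194,0],[0,0,0],1],[[-0.025,-0.0194,0],[0,0,0],1],[[-0.025,-0.0194,0],[0,0,0],1],[[-0.025,-0.0194,0],[0,0,0],1],[[-0.025,-0.0194,0],[0,0,0],1]]'
python3 -m inch '[[[0,0,0],[0,0,0.135],1],[[0,0,0],[0,0,0.135],1],[[0,0,0],[0,0,0.135],1],[[0,0,0],[0,0,0.135],1],[[0,0,0],[0,0,0.135],1],[[0,0,0],[0,0,0.135],1],[[0,0,0],[0,0,0.138],1],[[0,0,0],[0,0,0],1]]'
cat > st.py <<'E'
from h import *
def pose():
    s=manip.state(); return np.array(s['tool_pos']),R.from_quat(np.roll(s['tool_rot'],-1)).as_matrix(),s
if __name__=="__main__":
    p,M,s=pose(); print(s['time'],'pos',p.round(4),'y ang',np.degrees(np.arctan2(M[1,1],M[0,1])).round(2),'z',M[:,2].round(3),'F',np.round(s['contact_force'],2),'T',np.round(s['ft_torque'],3),'w',round(s['gripper_width'],3),'g',round(s['grasp_force'],1),'q',np.round(s['joint_pos'],2))
E
python3 st.py
```

```text
time: 1.4
tool_pos: [0.3218, 0.3959, 0.2565]
tool_rot: [0.0, 0.138, 0.99, 0.0]
contact_force: [0.7, -0.2, -0.2]
gripper_width: 1.0
grasp_force: 0.0
time: 2.2
tool_pos: [0.4716, 0.1917, 0.2566]
tool_rot: [0.0, 0.138, 0.99, 0.0]
contact_force: [0.4, -0.4, -0.2]
gripper_width: 0.999
grasp_force: 0.0
time: 3.0
tool_pos: [0.471, 0.1928, 0.2565]
tool_rot: [0.0, 0.575, 0.818, 0.0]
contact_force: [-0.6, -0.2, -0.4]
gripper_width: 0.996
grasp_force: 0.0
3.0 pos [0.471  0.1928 0.2565] y ang 19.78 z [ 0.  0. -1.] F [-0.63 -0.19 -0.38] T [0.007 0.01  0.03 ] w 0.996 g 0.0 q [ 0.24 -0.23  1.88 -0.    1.49 -0.1 ]
```

```bash
python3 - <<'E'
from h import *
im,d,w,c=grab("wrist"); save("w1.png",im)
g=(w[...,2]>.018)&(w[...,2]<.045)&(np.hypot(w[...,0]-.47,w[...,1]-.193)<.2)
k,l,st,_=cv2.connectedComponentsWithStats(g.astype(np.uint8)); i=1+np.argmax(st[1:,4]);P=w[l==i]
r=cv2.minAreaRect((P[:,:2]*1000).astype(np.float32)); print(r,np.median(P[:,2])); print(cv2.boxPoints(r).round().tolist())
v=np.linalg.svd(P[:,:2]-P[:,:2].mean(0),full_matrices=False)[2][0]; print("dir",np.degrees(np.arctan2(v[1],v[0])),P.mean(0))
for n in("top","scene"):
    W=np.load(n+"1.npy")
    print(n,"clamp",[ (x,np.nanmax(W[...,2][(abs(W[...,0]-x)<.015)&(abs(W[...,1]-y)<.1)],initial=0).round(3)) for x,y in ((.73,.15),(.76,.15),(.79,.15),(.82,.15),(.85,.15),(.88,.15))])
E
```

```text
((470.1398620605469, 193.6382293701172), (25.031160354614258, 317.5661315917969), 19.76382827758789) 0.02946266927075166
[[405.0, 339.0], [512.0, 40.0], [536.0, 48.0], [428.0, 347.0]]
dir -70.25349877458852 [0.46357578 0.21191547 0.02939207]
top clamp [(0.73, np.float64(0.02)), (0.76, np.float64(0.02)), (0.79, np.float64(0.021)), (0.82, np.float64(0.022)), (0.85, np.float64(0.002)), (0.88, np.float64(0.0))]
scene clamp [(0.73, np.float64(0.024)), (0.76, np.float64(0.024)), (0.79, np.float64(0.027)), (0.82, np.float64(0.03)), (0.85, np.float64(0.028)), (0.88, np.float64(0.414))]
```

```bash
python3 -m inch '[[[0,0,0.03],[0,0,0],0.6],[[0,0,0.03],[0,0,0],0.6],[[0,0,0.035],[0,0,0],0.6],[[0,0,0.035],[0,0,0],0.6],[[0,0,0.035],[0,0,0],0.6],[[0,0,0.03],[0,0,0],0.6],[[0,0,0.02],[0,0,0],0.6],[[0,0,0.01],[0,0,0],0.6]]'
python3 st.py
python3 -m inch '[[[0,0,0],[0,0,0],0.4],[[0,0,0],[0,0,0],0],[[0,0,0],[0,0,0],0],[[0,0,0],[0,0,0],0],[[0,0,0],[0,0,0],0],[[0,0,0],[0,0,0],0]]'; python3 st.py
```

```text
time: 3.85
tool_pos: [0.4694, 0.1924, 0.029]
tool_rot: [-0.001, 0.574, 0.819, -0.001]
contact_force: [-0.5, 0.5, 0.7]
gripper_width: 0.601
grasp_force: 0.0
3.85 pos [0.4694 0.1924 0.029 ] y ang 19.9 z [-0.004 -0.001 -1.   ] F [-0.49  0.53  0.75] T [ 0.034  0.019 -0.056] w 0.601 g 0.0 q [ 0.24  0.04  2.04 -0.    1.07 -0.11]
time: 4.45
tool_pos: [0.4716, 0.193, 0.0323]
tool_rot: [0.0, 0.575, 0.818, 0.001]
contact_force: [-1.8, -1.0, 2.8]
gripper_width: 0.282
grasp_force: 61.1
4.45 pos [0.4716 0.193  0.0323] y ang 19.78 z [ 0.001  0.    -1.   ] F [-1.81 -0.99  2.85] T [-0.13   0.301  0.08 ] w 0.282 g 61.1 q [ 0.24  0.04  2.04 -0.    1.07 -0.1 ]
```

Gripped. Now a small lift of 3 mm.

```bash
python3 -m inch '[[[0,0,-0.001],[0,0,0],0],[[0,0,-0.001],[0,0,0],0],[[0,0,-0.001],[0,0,0],0],[[0,0,0],[0,0,0],0],[[0,0,0],[0,0,0],0],[[0,0,0],[0,0,0],0]]'
cat > avg.py <<'E'
from st import *
# readings refresh only as time passes: camera calls pass 0.05 s
F=[];T=[]
for i in range(4):
    im,d,w,c=grab("wrist"); p,M,s=pose(); F.append(s['contact_force']);T.append(s['ft_torque'])
F=np.mean(F,0);T=np.mean(T,0); u=np.array([.338,-.941,0]);pr=np.array([.941,.338,0])
print('p',p.round(4),'F',F.round(2),'T',T.round(3),'T along pads-line',(T@pr).round(3),'T along bar',(T@u).round(3),'off along u if free mm',(T@pr/F[2]*1000 if abs(F[2])>1 else 0))
v=(w[...,2]>.015)&(w[...,2]<.14)&(np.abs((w[...,:2]-p[:2])@pr[:2])<.02)&(np.abs((w[...,:2]-p[:2])@u[:2])<.4)
t=(w[...,:2]-p[:2])@u[:2]
m=v&((np.abs(t)>.035)); A=np.polyfit(t[m],w[...,2][m],1); print('bar top line: slope',A[0].round(4),'z at grip',A[1].round(4),'t range',t[m].min().round(3),t[m].max().round(3))
E
python3 avg.py; python3 st.py
```

```text
time: 5.05
tool_pos: [0.4705, 0.1927, 0.0338]
tool_rot: [-0.0, 0.575, 0.818, -0.0]
contact_force: [-1.0, 0.0, -5.6]
gripper_width: 0.281
grasp_force: 59.9
p [0.4708 0.1928 0.0342] F [ 0.13 -0.26 -6.62] T [-0.319 -0.118 -0.02 ] T along pads-line -0.34 T along bar 0.003 off along u if free mm 51.3378763114703
bar top line: slope 0.0053 z at grip 0.0313 t range -0.101 -0.035
5.25 pos [0.4708 0.1928 0.0342] y ang 19.77 z [-0. -0. -1.] F [-0.28 -0.1  -5.95] T [-0.269 -0.115 -0.016] w 0.278 g 59.9 q [ 0.24  0.03  2.04 -0.    1.07 -0.1 ]
```

```bash
python3 -m inch '[[[0,0,-0.002],[0,0,0],0],[[0,0,-0.002],[0,0,0],0],[[0,0,-0.002],[0,0,0],0],[[0,0,0],[0,0,0],0],[[0,0,0],[0,0,0],0],[[0,0,0],[0,0,0],0]]'
python3 avg.py; python3 avg.py
```

```text
time: 5.85
tool_pos: [0.4709, 0.1928, 0.0403]
tool_rot: [-0.0, 0.575, 0.818, -0.0]
contact_force: [-0.4, -0.3, -7.1]
gripper_width: 0.281
grasp_force: 59.9
p [0.4708 0.1928 0.0402] F [ 0.22  0.   -5.98] T [-0.32  -0.124  0.01 ] T along pads-line -0.343 T along bar 0.008 off along u if free mm 57.3735546193662
bar top line: slope 0.0051 z at grip 0.0373 t range -0.101 -0.035
p [0.4709 0.1928 0.0403] F [-0.4   0.27 -5.89] T [-0.304 -0.087 -0.015] T along pads-line -0.315 T along bar -0.021 off along u if free mm 53.490186219271706
bar top line: slope 0.005 z at grip 0.0374 t range -0.101 -0.035
```

Free of the table, the moment puts the balance point about 54 mm along tool +x. Setting the bar down and regripping there.

```bash
python3 -m inch '[[[0,0,0.003],[0,0,0],0],[[0,0,0.003],[0,0,0],0],[[0,0,0.002],[0,0,0],0],[[0,0,0],[0,0,0],0],[[0,0,0],[0,0,0],0.6],[[0,0,0],[0,0,0],0.6],[[0,0,0],[0,0,0],0.6],[[0,0,0],[0,0,0],0.6]]'
python3 -m inch '[[[0.009,0,0],[0,0,0],0.6],[[0.018,0,0],[0,0,0],0.6],[[0.018,0,0],[0,0,0],0.6],[[0.009,0,0],[0,0,0],0.6],[[0,0,0],[0,0,0],0],[[0,0,0],[0,0,0],0],[[0,0,0],[0,0,0],0],[[0,0,0],[0,0,0],0]]'
python3 st.py
python3 -m inch '[[[0,0,-0.002],[0,0,0],0],[[0,0,-0.002],[0,0,0],0],[[0,0,-0.002],[0,0,0],0],[[0,0,-0.002],[0,0,0],0],[[0,0,-0.002],[0,0,0],0],[[0,0,0],[0,0,0],0],[[0,0,0],[0,0,0],0],[[0,0,0],[0,0,0],0]]'
python3 avg.py; python3 avg.py
```

```text
time: 7.05
tool_pos: [0.4715, 0.193, 0.0329]
tool_rot: [0.0, 0.575, 0.818, 0.001]
contact_force: [-0.2, -0.2, 0.3]
gripper_width: 0.597
grasp_force: 0.0
time: 7.85
tool_pos: [0.453, 0.2436, 0.0325]
tool_rot: [-0.0, 0.576, 0.818, 0.0]
contact_force: [-0.2, 2.0, 1.8]
gripper_width: 0.276
grasp_force: 61.5
7.85 pos [0.453  0.2436 0.0325] y ang 19.73 z [ 0.     0.001 -1.   ] F [-0.17  1.97  1.81] T [0.3   0.141 0.135] w 0.276 g 61.5 q [0.35 0.05 2.03 0.   1.07 0.  ]
time: 8.65
tool_pos: [0.4526, 0.2436, 0.0422]
tool_rot: [-0.0, 0.575, 0.818, -0.0]
contact_force: [-0.7, 0.4, -6.8]
gripper_width: 0.277
grasp_force: 60.6
p [0.4526 0.2436 0.0422] F [ 0.13  0.17 -5.58] T [-0.008  0.021  0.004] T along pads-line -0.0 T along bar -0.022 off along u if free mm 0.015609290988539769
bar top line: slope 0.0002 z at grip 0.0392 t range -0.101 -0.035
p [0.4527 0.2437 0.0423] F [ 0.03 -0.09 -5.62] T [-0.019  0.003  0.008] T along pads-line -0.017 T along bar -0.009 off along u if free mm 3.09408787675536
bar top line: slope 0.0007 z at grip 0.0393 t range -0.101 0.035
```

```bash
python3 -m inch '[[[0,0,-0.01],[0,0,0],0],[[0,0,-0.02],[0,0,0],0],[[0,0,-0.02],[0,0,0],0],[[0,0,-0.02],[0,0,0],0],[[0,0,-0.02],[0,0,0],0],[[0,0,-0.02],[0,0,0],0],[[0,0,-0.02],[0,0,0],0],[[0,0,-0.01],[0,0,0],0]]'
python3 -m inch '[[[-0.008,0.007,0],[0,0,0],0],[[-0.016,0.014,0],[0,0,0],0],[[-0.016,0.014,0],[0,0,0],0],[[-0.016,0.014,0],[0,0,0],0],[[-0.016,0.014,0],[0,0,0],0],[[-0.016,0.014,0],[0,0,0],0],[[-0.012,0.014,0],[0,0,0],0],[[0,0,0],[0,0,0],0]]'
python3 avg.py; python3 avg.py; python3 avg.py
python3 - <<'E'
from st import *
p,M,s=pose()
for n in("wrist","top","scene"):
    im,d,w,c=grab(n)
    t=(np.hypot(w[...,0]-.692,w[...,1]-.118)<.03)&(w[...,2]>.082)&(w[...,2]<.11)
    P=w[t]; print(n,t.sum(),P.mean(0).round(4) if t.any() else 0, np.median(P[:,2]).round(4) if t.any() else 0, np.ptp(P,axis=0).round(3) if t.any() else 0)
    save(n+"2.png",im)
    if t.any():
        r=cv2.minAreaRect((P[:,:2]*1000).astype(np.float32));print(r)
E
python3 st.py
```

```text
time: 9.85
tool_pos: [0.4537, 0.244, 0.1853]
tool_rot: [0.001, 0.575, 0.818, 0.002]
contact_force: [0.3, 0.3, -5.3]
gripper_width: 0.284
grasp_force: 60.8
time: 10.65
tool_pos: [0.5737, 0.1786, 0.1808]
tool_rot: [-0.0, 0.576, 0.817, -0.001]
contact_force: [-0.5, -0.6, -6.3]
gripper_width: 0.281
grasp_force: 60.7
p [0.5713 0.1803 0.1812] F [ 0.34  0.22 -6.34] T [0.012 0.028 0.023] T along pads-line 0.021 T along bar -0.022 off along u if free mm -3.3142209636297615
p [0.5716 0.1806 0.1822] F [ 0.12  0.43 -6.43] T [0.005 0.013 0.019] T along pads-line 0.009 T along bar -0.011 off along u if free mm -1.3536011304014337
p [0.572  0.1805 0.1824] F [-0.09 -0.2  -6.08] T [-0.012  0.029  0.015] T along pads-line -0.001 T along bar -0.031 off along u if free mm 0.235945256202221
wrist 3 [0.699  0.1246 0.0895] 0.0892 [0.002 0.002 0.002]
((698.8682250976562, 124.84374237060547), (0.24260804057121277, 2.815620183944702), 36.29501724243164)
top 27 [0.6923 0.1189 0.0888] 0.0892 [0.015 0.015 0.011]
((691.9144897460938, 118.65390014648438), (14.347283363342285, 14.202369689941406), 17.32084083557129
[... 751 characters left out ...]
 recent call last):
  File "avg.py", line 10, in <module>
    m=v&((np.abs(t)>.035)); A=np.polyfit(t[m],w[...,2][m],1); print('bar top line: slope',A[0].round(4),'z at grip',A[1].round(4),'t range',t[m].min().round(3),t[m].max().round(3))
                              ~~~~~~~~~~^^^^^^^^^^^^^^^^^^^^
TypeError: expected non-empty vector for x
Traceback (most recent call last):
  File "avg.py", line 10, in <module>
    m=v&((np.abs(t)>.035)); A=np.polyfit(t[m],w[...,2][m],1); print('bar top line: slope',A[0].round(4),'z at grip',A[1].round(4),'t range',t[m].min().round(3),t[m].max().round(3))
                              ~~~~~~~~~~^^^^^^^^^^^^^^^^^^^^
TypeError: expected non-empty vector for x
```

```bash
python3 -m inch '[[[-0.008,0.007,0],[0,0,0],0],[[-0.016,0.015,0],[0,0,0],0],[[-0.016,0.015,0],[0,0,0],0],[[-0.016,0.015,0],[0,0,0],0],[[-0.016,0.015,0],[0,0,0],0],[[-0.016,0.014,0],[0,0,0],0],[[-0.011,0.011,0],[0,0,0],0],[[0,0,0],[0,0,0],0]]'
python3 -m inch '[[[0,0,0.005],[0,0,0],0],[[0,0,0.01],[0,0,0],0],[[0,0,0.01],[0,0,0],0],[[0,0,0.01],[0,0,0],0],[[0,0,0.005],[0,0,0],0],[[0,0,0],[0,0,0],0],[[0,0,0],[0,0,0],0]]'
python3 - <<'E'
from h import *
a,*_=grab("scene");b,*_=grab("wrist")
save("sc3.png",np.vstack([cv2.resize(a[130:260,230:400],(510,390)),cv2.resize(b,(510,200))[:200]]))
E
python3 st.py
```

```text
time: 12.2
tool_pos: [0.6943, 0.1164, 0.1821]
tool_rot: [0.001, 0.576, 0.817, 0.0]
contact_force: [0.6, 0.7, -5.7]
gripper_width: 0.281
grasp_force: 60.8
time: 12.9
tool_pos: [0.6922, 0.1184, 0.1423]
tool_rot: [0.0, 0.575, 0.818, 0.0]
contact_force: [-0.8, -1.0, -6.0]
gripper_width: 0.276
grasp_force: 60.8
13.0 pos [0.6927 0.1183 0.1432] y ang 19.77 z [ 0.001  0.    -1.   ] F [-0.68 -0.09 -6.46] T [-0.052 -0.008  0.011] w 0.277 g 60.8 q [ 0.06  0.31  1.51 -0.    1.32 -0.28]
```

View pics/sc3.png

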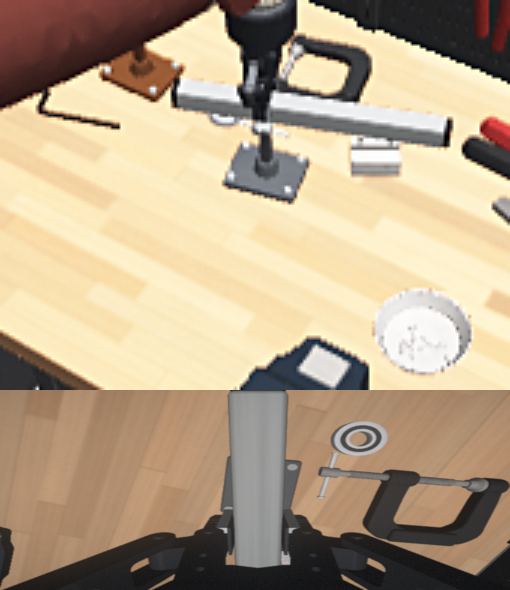

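The bar is held level over the pad, with the pad at about (263,127) in the upper part of the picture and a visible gap below the bar. Lowering slowly.

```bash
python3 -m inch '[[[0,0,0.002],[0,0,0],0],[[0,0,0.003],[0,0,0],0],[[0,0,0.003],[0,0,0],0],[[0,0,0.003],[0,0,0],0],[[0,0,0.002],[0,0,0],0],[[0,0,0.001],[0,0,0],0],[[0,0,0],[0,0,0],0],[[0,0,0],[0,0,0],0]]'
python3 st.py
python3 -m inch '[[[0,0,0.0005],[0,0,0],0],[[0,0,0.0005],[0,0,0],0],[[0,0,0],[0,0,0],0],[[0,0,0],[0,0,0],0]]'
python3 -m inch '[[[0,0,0.0005],[0,0,0],0],[[0,0,0.0005],[0,0,0],0],[[0,0,0],[0,0,0],0],[[0,0,0],[0,0,0],0]]'
```

```text
time: 13.8
tool_pos: [0.6923, 0.1183, 0.1284]
tool_rot: [0.0, 0.575, 0.818, 0.0]
contact_force: [-0.0, -0.2, -5.6]
gripper_width: 0.284
grasp_force: 60.8
13.8 pos [0.6923 0.1183 0.1284] y ang 19.77 z [ 0.  0. -1.] F [-0.02 -0.2  -5.59] T [-0.047 -0.036  0.026] w 0.284 g 60.8 q [ 0.06  0.33  1.52  0.    1.29 -0.28]
time: 14.2
tool_pos: [0.6922, 0.1183, 0.1273]
tool_rot: [0.0, 0.575, 0.818, 0.0]
contact_force: [0.5, -0.3, -6.3]
gripper_width: 0.276
grasp_force: 60.8
time: 14.6
tool_pos: [0.6921, 0.1182, 0.1262]
tool_rot: [-0.0, 0.575, 0.818, -0.0]
contact_force: [-0.9, 0.3, -6.5]
gripper_width: 0.279
grasp_force: 60.8
```

```bash
python3 - <<'E'
from st import *
T=[];F=[]
for i in range(16):
    manip.grab_frame("wrist"); s=manip.state(); T.append(s['ft_torque']);F.append(s['contact_force'])
T=np.array(T)@np.array([.941,.338,0]);F=np.array(F)[:,2]; print(T.mean(),T.std()/4,F.mean(),'off u mm',T.mean()/-F.mean()*1000)
E
python3 -m inch '[[[0,0,0.0005],[0,0,0],0],[[0,0,0.0005],[0,0,0],0],[[0,0,0],[0,0,0],0],[[0,0,0],[0,0,0],0]]'
python3 -m inch '[[[0,0,0.0005],[0,0,0],0],[[0,0,0.0005],[0,0,0],0],[[0,0,0],[0,0,0],0],[[0,0,0],[0,0,0],0]]'
```

```text
-0.008005398086007066 0.00642561722914862 -6.202745886508432 off u mm -1.2906216428146082
time: 15.8
tool_pos: [0.6922, 0.1183, 0.1252]
tool_rot: [-0.0, 0.575, 0.818, -0.0]
contact_force: [-0.4, 0.9, -6.6]
gripper_width: 0.28
grasp_force: 60.8
time: 16.2
tool_pos: [0.6922, 0.1183, 0.1243]
tool_rot: [-0.0, 0.575, 0.818, -0.0]
contact_force: [0.5, 0.1, -6.1]
gripper_width: 0.281
grasp_force: 60.8
```

```bash
python3 -m inch '[[[0,0,0.0005],[0,0,0],0],[[0,0,0],[0,0,0],0],[[0,0,0],[0,0,0],0]]'
python3 -m inch '[[[0,0,0.0005],[0,0,0],0],[[0,0,0],[0,0,0],0],[[0,0,0],[0,0,0],0]]'
python3 -m inch '[[[0,0,0.0005],[0,0,0],0],[[0,0,0],[0,0,0],0],[[0,0,0],[0,0,0],0]]'
```

```text
time: 16.5
tool_pos: [0.6922, 0.1183, 0.1238]
tool_rot: [-0.0, 0.575, 0.818, -0.0]
contact_force: [0.6, 0.6, -5.6]
gripper_width: 0.278
grasp_force: 60.8
time: 16.8
tool_pos: [0.6922, 0.1183, 0.1233]
tool_rot: [-0.0, 0.575, 0.818, -0.0]
contact_force: [-0.3, 0.1, -6.2]
gripper_width: 0.28
grasp_force: 60.8
time: 17.1
tool_pos: [0.6922, 0.1182, 0.1228]
tool_rot: [-0.0, 0.575, 0.818, -0.0]
contact_force: [0.7, -0.0, -5.1]
gripper_width: 0.274
grasp_force: 60.8
```

```bash
python3 -m inch '[[[0,0,0.0003],[0,0,0],0],[[0,0,0],[0,0,0],0],[[0,0,0],[0,0,0],0]]'
python3 -m inch '[[[0,0,0.0003],[0,0,0],0],[[0,0,0],[0,0,0],0],[[0,0,0],[0,0,0],0]]'
```

```text
time: 17.4
tool_pos: [0.6922, 0.1183, 0.1226]
tool_rot: [0.0, 0.575, 0.818, 0.0]
contact_force: [0.2, -0.4, -5.4]
gripper_width: 0.279
grasp_force: 61.0
time: 17.7
tool_pos: [0.6923, 0.1183, 0.1226]
tool_rot: [0.0, 0.575, 0.818, 0.0]
contact_force: [-1.8, -0.8, -3.4]
gripper_width: 0.278
grasp_force: 61.0
```

```bash
python3 -m inch '[[[0,0,0.0003],[0,0,0],0],[[0,0,0],[0,0,0],0],[[0,0,0],[0,0,0],0]]'; python3 st.py
```

```text
time: 18.0
tool_pos: [0.6923, 0.1183, 0.1226]
tool_rot: [0.0, 0.575, 0.818, 0.0]
contact_force: [-2.7, -0.2, -0.9]
gripper_width: 0.281
grasp_force: 61.4
18.0 pos [0.6923 0.1183 0.1226] y ang 19.77 z [ 0. -0. -1.] F [-2.65 -0.21 -0.94] T [-0.05   0.609  0.069] w 0.281 g 61.4 q [ 0.06  0.33  1.52 -0.    1.29 -0.28]
```

The weight is on the pad, so I release now.

```bash
python3 -m inch '[[[0,0,0],[0,0,0],0.3],[[0,0,0],[0,0,0],0.33],[[0,0,0],[0,0,0],0.36],[[0,0,0],[0,0,0],0.4],[[0,0,0],[0,0,0],0.45],[[0,0,0],[0,0,0],0.5]]'
cat > lvl.py <<'E'
from h import *
for n in("wrist","scene","top"):
    im,d,w,c=grab(n); save("lv_"+n+".png",im); u=np.array([.338,-.941]);pr=np.array([.941,.338]);q=w[...,:2]-[.692,.118]
    t=q@u;s=q@pr; m=(abs(s)<.011)&(abs(t)<.25)&(abs(t)>.03)&(w[...,2]>.095)&(w[...,2]<.15)
    if m.sum()>20: A=np.polyfit(t[m],w[...,2][m],1); print(n,m.sum(),A.round(4),t[m].min().round(3),t[m].max().round(3),'lat',np.polyfit(t[m],s[m],1).round(3))
E
python3 lvl.py; python3 st.py
```

```text
time: 18.6
tool_pos: [0.6923, 0.1183, 0.122]
tool_rot: [0.0, 0.575, 0.818, 0.0]
contact_force: [0.3, 0.0, -0.3]
gripper_width: 0.5
grasp_force: 0.0
wrist 13755 [0.0003 0.1197] -0.101 0.034 lat [-0.001 -0.   ]
scene 613 [-0.0028  0.1156] -0.107 0.213 lat [-0.001 -0.004]
top 474 [0.0009 0.1182] -0.107 0.212 lat [ 0.003 -0.001]
18.75 pos [0.6922 0.1183 0.1219] y ang 19.77 z [ 0. -0. -1.] F [0.39 0.85 0.68] T [ 0.029 -0.023  0.003] w 0.502 g 0.0 q [ 0.06  0.34  1.52 -0.    1.28 -0.28]
```

Level and free. Retreating straight up.

```bash
python3 -m inch '[[[0,0,-0.003],[0,0,0],0.5],[[0,0,-0.006],[0,0,0],0.5],[[0,0,-0.01],[0,0,0],0.5],[[0,0,-0.02],[0,0,0],0.5],[[0,0,-0.02],[0,0,0],0.5],[[0,0,-0.02],[0,0,0],0.5],[[0,0,-0.01],[0,0,0],0.5],[[0,0,0],[0,0,0],0.5]]'
python3 -m inch '[[[0,0,0],[0,0,0],0.5],[[0,0,0],[0,0,0],0.5],[[0,0,0],[0,0,0],0.5],[[0,0,0],[0,0,0],0.5]]'
python3 lvl.py
```

```text
time: 19.55
tool_pos: [0.6934, 0.1184, 0.2142]
tool_rot: [0.002, 0.575, 0.818, 0.002]
contact_force: [0.6, -0.1, -0.2]
gripper_width: 0.499
grasp_force: 0.0
time: 19.95
tool_pos: [0.6917, 0.1182, 0.2097]
tool_rot: [-0.001, 0.575, 0.818, -0.001]
contact_force: [-0.9, -0.3, -0.7]
gripper_width: 0.501
grasp_force: 0.0
wrist 7978 [0.0002 0.1195] -0.107 0.109 lat [-0. -0.]
scene 622 [0.0009 0.1154] -0.106 0.213 lat [ 0.002 -0.004]
top 524 [-0.0034  0.1185] -0.082 0.213 lat [ 0.001 -0.   ]
```

View pics/lv_scene.png

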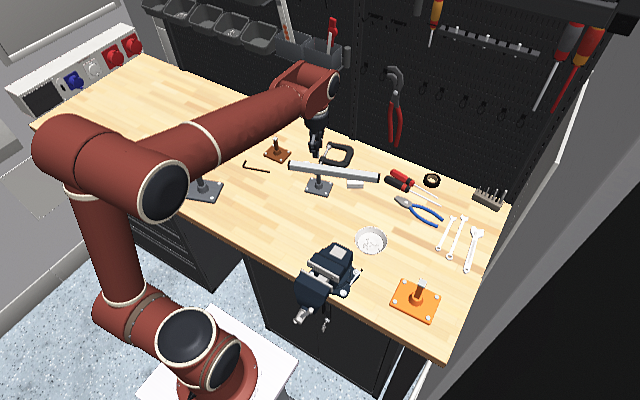

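The bar rests level on the small grey stand, from (290,165) to (380,178). The gripper is clear above it.

```bash
python3 -c "
from plant import manip
print(manip.job_done())"
```

```text
the job is handed in; nothing more can be done
None
```

The job is handed in after about 20 s of robot time: the bar balances level on the small grey stand, its balance point about 54 mm from its middle, and the gripper is clear; the hand-in call returned no verdict.

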